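# Fit the filter cartridge to the water unit

## Task

The table-top water filter unit on the baking table is missing its cartridge. Take the cartridge with the long slim spout from its rest and push the spout into the sloping push-fit collet of the unit, past the sealing sleeve, until it bottoms and the steel indicator pin has risen all the way; press firmly but do not ram it. Then let go and leave the fat-spouted cartridge and the other things on the table where they are.

Things in the scene. Friction and masses are not known exactly. Their poses are not given: they have to be found in the camera images.
- filter_center (a point): centre of the cartridge to fit: on its axis, half-way along its white barrel, 30 mm in diameter and 90 mm long. Grip across it here, between two ribs 42 mm in diameter at x = +-26 to 32 mm: 52 mm of plain barrel. x runs to the spout. Behind, a grey cap 34 mm in diameter; 180 mm long in all, 0.09 to 0.17 kg. Starts level in a grey rest, axis 45 mm above the table, spout pointing away from the robot to within 26 degrees.
- filter_tip (a point): centre of the end face of that cartridge's straight slim spout, 120 mm from filter_center along x; same axes. The spout is 18 mm in diameter and 75 mm long (45 to 120 mm from filter_center); its rim is bevelled 2 mm.
- spare_center (a point): centre of the other cartridge, to be left alone: same ribbed barrel and cap, but its spout is 26 mm in diameter and only 30 mm long. Which side of the table each cartridge lies on changes.
- rest_a: grey rest, fixed, origin at the table under its centre: base 100 x 50 x 10 mm with two notched uprights 8 mm thick at x = -38.5 and +38.5 mm, 44 mm high, which hold a barrel lying along x. The 69 mm between the uprights are free for the fingers; the barrel's underside is 20 mm above the base.
- rest_b: the other rest, just the same.
- unit: white water filter unit, fixed, origin at the table; its front (own -x) faces the robot to within 20 degrees. Housing 150 mm deep (x -65 to +85 mm), 170 mm wide, 182 mm high; tap and cap on top reach 225 mm. The sloping grey collet head stands out in front on a pedestal. More than 40 N from the cartridge on the unit counts as ramming.
- collet: collet head; origin at the centre of its round mouth, 145 mm above the table, 135 mm in front of the unit's origin. x points along the bore INTO the unit, sloping 20 degrees down; y is level. Front face square to x, 66 mm wide, 60 mm tall. Bore 19.5 mm in diameter, mouth bevelled 3 mm. Fully home, the spout's tip is 38 to 58 mm inside the mouth (differs each time, not reported).
- indicator (a joint): rise of the steel pin (14 mm wide) on top of the collet head, 35 to 55 mm behind its face. It copies the sealing sleeve: 0 as found, 0.010 m at the sleeve's hard stop. The spout meets the sleeve 28 to 48 mm inside the mouth and drives it 10 mm against about 7 N of drag (no spring: it stays where pushed); beyond that the force climbs steeply.
- mug_rim (a point): centre of the rim of a white mug, 80 mm wide, 95 mm high; leave alone.
- jar: glass jar with steel lid, 72 mm wide, 110 mm high, origin at its underside; leave alone.
- cutter: round steel biscuit cutter 66 mm wide, 28 mm high, origin at its underside; leave alone.
- spatula_grip (a point): grip of a loose wooden-handled spatula lying on the table to the robot's left; leave alone.

How it is judged:
On the way, in this order (a step that is already met when the one before it is completed fails the run):
1. the slim spout is in the collet's mouth, at least 12 mm deep, and the sealing sleeve has not been driven home yet (x of filter_tip in the frame of collet above 0.012 m and value of joint indicator below 0.006 m and y of filter_tip in the frame of collet between -0.004 and 0.004 m and z of filter_tip in the frame of collet between -0.004 and 0.004 m), for 0.1 s.
2. the spout has driven the sleeve to its stop (value of joint indicator above 0.0085 m and x of filter_tip in the frame of collet above 0.0355 m and y of filter_tip in the frame of collet between -0.003 and 0.003 m and z of filter_tip in the frame of collet between -0.003 and 0.003 m and angle between the x axis of filter_center and the x axis of collet, either way round below 0.12 rad), for 0.2 s.
At the end, for the whole second after the job is handed in: Indicator pin up at least 8.5 of 10 mm; slim spout's tip over 35.5 mm inside the mouth, within 3 mm of the bore's axis (up and across) and 0.12 rad of its direction; cartridge released, at rest; spare cartridge moved under 20 mm; mug, jar, cutter, spatula under 30 mm (all of step 2 and linear speed of filter below 0.02 m/s and distance of spare_center from where it was at the start of the episode below 0.02 m and distance of each of mug_rim, jar, cutter, spatula_grip from where it was at the start of the episode below 0.03 m); the robot touches nothing.
It fails at once if the cartridge is rammed: more than 40 N on the unit (contact force between filter and unit above 40 N).
It fails at once if the other cartridge is disturbed (distance of spare_center from where it was at the start of the episode above 0.02 m).
It fails at once if something else on the table is knocked (distance of any of mug_rim, jar, cutter, spatula_grip from where it was at the start of the episode above 0.03 m).
It also fails if it takes over 45 s, if anything falls off the work surface, if the arm or the gripper's body presses on something with over 40 N, if the wrist force passes 120 N, or if a joint passes its speed limit or range.

## Robot

A 6-joint arm with a two-finger parallel gripper is mounted at the origin on the work surface. World frame = base frame: x ahead of the robot, y to its left, z up, the work surface at z = 0. Lengths are in m, angles in rad, forces in N, time in s.
With the tool pointing down it reaches from about 0.25 to 0.725 m from the base axis. Payload 4 kg.
Tool frame: the origin (TCP) lies midway between the tips of the shut fingers; the grasp point (between the pads) lies bot.tcp_to_grasp behind it (bot.tcp_to_grasp is the distance from the TCP to the grasp point, in m); z points along the fingers, y is the line along which they close (so a half turn about z gives the same grasp; the last joint's range is limited). The gripper opens to 85 mm and grips with 20 to 120 N. Pads are 22 mm wide; open, the fingers measure 114 mm over their backs; the gripper's body (76 mm by 85 mm) begins 54 mm behind the grasp point. The pads swing forward as they close: fully open they stand 13 mm farther back than shut.
Start: joints at [1.294, 0.241, 0.005, 1.335, 0, 1.571], TCP at [0.137, 0.481, 0.231] pointing down, gripper open.
Joint ranges: [-2.72, 2.72], [-1.05, 1.87], [-1.09, 1.28], [-1.99, 2.15], [-1.42, 1.44], [-3.14, 3.14]. Speed limits (rad/s): [2.79, 2.79, 3.14, 3.14, 3.14, 3.14].

## Interface

Orientations are given as a unit quaternion [x, y, z, w].
In Python, from workcell import readout, camera, bot gives the robot as it stands. The module is installed in compiled form; this text tells all that it offers.
- The arm moves only by the tool jog_arm, never from a script. Its argument "motion" is a list of rows, each an object of numbers: "x", "y", "z": the shift along the tool's x, y, z in mm; "spin": the turn about the tool's z in degrees; "fingers": the closure, from -1 (fully open) to 1 (shut). A call has 1 to 8 rows; each row is the pose to reach, as a shift and turn from the pose commanded when the call began, along the tool's axes at that moment; what a row does not reach only later rows make up. A row lasts 1/8 s, in which the tool goes at most 62.5 mm and 10.7 degrees, less where a joint would pass 70% of its speed; a pose out of reach is approached as far as the arm can. A call with a gripper value outside its range is refused whole. The fingers move at their own pace and stop on an object; the grip force is fixed at half the most. Time passes only in rows, so rows that repeat a pose let the fingers close. It gives the time, the measured TCP pose, the force, the opening and the grip force at its end, in the units of the state.
- readout.get_obs(): the state, without advancing time (a new reading comes with each control period).
- camera(name): name is "scene" or "top"; returns a dict with "pixels" (384x512x3 uint8, red, green, blue), "K" (3x3 intrinsics, pixels), "rvec" (rotation vector, rad) and "tvec" (3), from world to camera coordinates, as OpenCV has them. Camera axes: x right, y down, z forward; pixel columns grow to the right and rows downward; lengths in m; the calibration is good to about 2 mm. A picture is of the moment at which its call begins. There is no depth.
- bot.job_done(): hands the job in; it is judged then, once.
The state is a dict: "clock": time; "joint_pos": joint angles; "joint_vel": joint speeds; "tau": joint torques, N m; "eef_pos": TCP position; "tool_rot": TCP orientation; "ft_force": force on the tool from outside, world axes, zero at the start; "ft_torque": the same for the moment, N m; "grip_width": finger opening in m; "grasp_force": force on a finger pad.
Only numpy, scipy, OpenCV 4.12 (cv2) and the standard library are available. Lean on these libraries where they do the work, as an engineer would, in place of code of your own. Each camera call takes 0.05 s, during which the arm holds its last target. There are 200 camera calls.

## Working session

There is one attempt and no reset: what is moved stays moved. The work goes in short steps, Python scripts to look and compute and a tool call to move; the robot and the scene stay as the last step left them, time stands still between calls to the robot, and variables do not carry over. Pictures are saved under pics/ and viewed, at most 10 in all, crops included, and the job is handed in when it is done.

Besides the shell and the picture viewer there is one more tool, called after "Emit:" as name(argument=value, ...), one argument or row to a line, values as JSON. jog_arm: Moves the arm, as the interface text tells. Its arguments: {"type":"object","properties":{"motion":{"type":"array"}},"required":["motion"]}

```bash
mkdir -p pics; python3 - <<'E'
from workcell import readout,camera,bot
import cv2,numpy as np,pickle
o=readout.get_obs()
for k,v in o.items(): print(k,np.round(v,4))
print(bot.tcp_to_grasp)
for n in("scene","top"):
    c=camera(n); pickle.dump(c,open(f"{n}.pkl","wb"))
    cv2.imwrite(f"pics/{n}0.png",cv2.resize(c["pixels"][:,:,::-1],(800,600),interpolation=cv2.INTER_CUBIC))
    print(c["K"],c["rvec"],c["tvec"])
E
```

```text
clock 0.0
joint_pos [ 1.294   0.2414  0.0037  1.3352 -0.      1.5708]
joint_vel [ 0.0003  0.0006  0.0009 -0.002   0.0008 -0.001 ]
tau [ 9.00000e-04 -3.72310e+01  2.52413e+01  1.69000e-02  0.00000e+00
  0.00000e+00]
eef_pos [0.1365 0.4804 0.2304]
tool_rot [ 1.380e-01  9.904e-01 -1.000e-03 -1.000e-04]
ft_force [ 0.6332  0.1182 -1.3536]
ft_torque [-0.0061 -0.0473  0.0278]
grasp_force 0.0
grip_width 0.085
0.0187
[[407.12286612   0.         254.28980045]
 [  0.         407.12286612 197.03776205]
 [  0.           0.           1.        ]] [ 2.33663837  1.24345658 -0.36167571] [-0.35680214 -0.358891    1.49595416]
[[427.10977127   0.         258.55073201]
 [  0.         427.10977127 184.58062345]
 [  0.           0.           1.        ]] [ 2.15686628 -2.16185163  0.14794485] [-9.75233795e-04  6.01318456e-01  1.35096759e+00]
```

View pics/scene0.png

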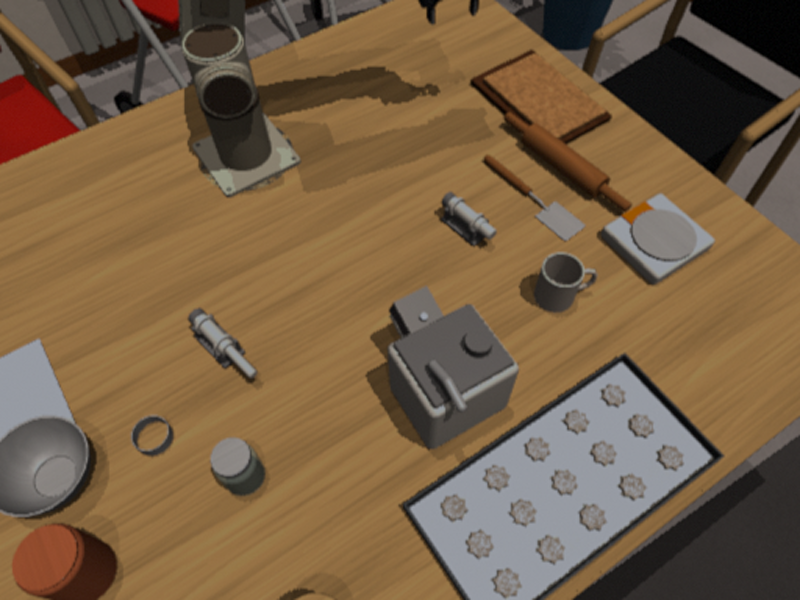

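View pics/top0.png

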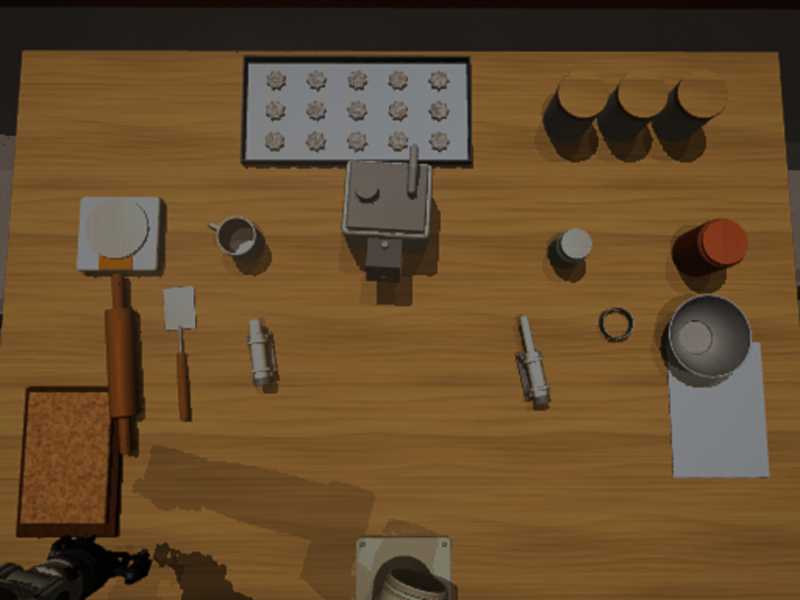

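The slim-spout cartridge lies on the robot's right, at (533,365) in the top view. The spare is on the left at (260,352), and the collet head is at (385,258). Next I'll look at both up close.

```bash
python3 - <<'E'
import pickle,cv2,numpy as np
t=pickle.load(open("top.pkl","rb"))["pixels"];s=pickle.load(open("scene.pkl","rb"))["pixels"]
def crop(im,u,v,w=40,h=30):
    c=im[v-h:v+h,u-w:u+w,::-1]
    c=cv2.resize(c,(400,300),interpolation=cv2.INTER_CUBIC)
    c=np.clip(c.astype(float)*1.7,0,255).astype(np.uint8)
    for i in range(0,2*w,10):
        cv2.putText(c,str(u-w+i),(i*5,8),0,.3,(0,255,255)); cv2.line(c,(i*5,9),(i*5,13),(0,255,255))
    for i in range(0,2*h,10):
        cv2.putText(c,str(v-h+i),(0,i*5+4),0,.3,(0,255,0)); cv2.line(c,(20,i*5),(24,i*5),(0,255,0))
    return c
m=np.vstack([np.hstack([crop(t,341,232),crop(t,248,145)]),np.hstack([crop(s,143,220),crop(s,275,215)])])
cv2.imwrite("pics/crops.png",m)
E
```

```text
(no output)
```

View pics/crops.png

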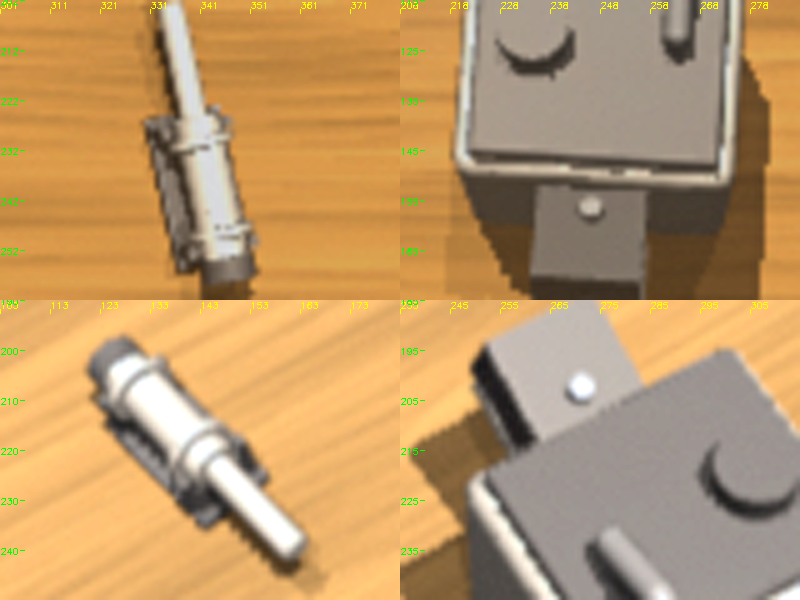

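```bash
cat > h.py <<'E'
import cv2,numpy as np,pickle
from scipy.optimize import least_squares
def P(c,X): return cv2.projectPoints(np.atleast_2d(np.float64(X)),c["rvec"],c["tvec"],c["K"],None)[0][:,0]
def Rz(a): return np.array([[np.cos(a),-np.sin(a),0],[np.sin(a),np.cos(a),0],[0,0,1]])
a=np.radians(20); RC=np.array([[np.cos(a),0,np.sin(a)],[0,1,0],[-np.sin(a),0,np.cos(a)]])
def unitpts(p,X): return (Rz(p[2])@np.float64(X).T).T+[p[0],p[1],0]
def colpts(p,X): return unitpts(p,(RC@np.float64(X).T).T+[-.135,0,.145])
def crop(c,uv,w=40,h=30,k=10,pts=()):
    u,v=map(int,uv);im=c["pixels"][v-h:v+h,u-w:u+w,::-1]
    im=np.clip(cv2.resize(im,None,fx=k,fy=k,interpolation=cv2.INTER_CUBIC)*1.7,0,255).astype(np.uint8)
    for q in pts:
        x,y=((np.array(q)-[u-w,v-h]+.5)*k).astype(int)
        cv2.circle(im,(int(x),int(y)),2,(0,0,255),-1)
    for i in range(0,2*w,10): cv2.putText(im,str(u-w+i),(i*k,8),0,.3,(0,255,255))
    for i in range(0,2*h,10): cv2.putText(im,str(v-h+i),(0,i*k+4),0,.3,(0,255,0))
    return im
E
cat > fit.py <<'E'
from h import *
t=pickle.load(open("top.pkl","rb"));s=pickle.load(open("scene.pkl","rb"))
C=[[0,.033,.030],[0,-.033,.030],[.045,0,.032]]
ut=np.array([[234,170],[256.8,170.4],[245.6,156.2]]);us=np.array([[274,184.6],[252,194],[271,202]])
f=lambda p:np.r_[(P(t,colpts(p,C))-ut).ravel(),(P(s,colpts(p,C))-us).ravel()]
r=least_squares(f,[.57,0,0]);u=r.x;print("unit",u,np.round(r.fun,1))
# cartridge: pts on axis
A=lambda p,d:np.array([[p[0]+x*np.cos(p[2]),p[1]+x*np.sin(p[2]),z] for x,z in d])
dt=[(.029,.045),(-.029,.045),(.045,.045),(.12,.045)]
kt=np.array([[341,229.6],[345,249.4],[339.4,223]])
ds=[(.12,.045),(.029,.045),(-.029,.045)];ks=np.array([[161,238.5],[144,220],[131,205]])
f=lambda p:np.r_[(P(t,A(p,dt[:3]))-kt).ravel(),(P(s,A(p,ds))-ks).ravel()]
r=least_squares(f,[.4,-.2,0]);c=r.x;print("cart",c,np.round(r.fun,1))
def line(a,b): return np.linspace(a,b,25)
def tube(x0,x1,r):
    d=np.array([np.cos(c[2]),np.sin(c[2]),0]);n=np.array([-d[1],d[0],0]);o=np.array([c[0],c[1],.045])
    return np.vstack([line(o+d*x0+n*r,o+d*x1+n*r),line(o+d*x0-n*r,o+d*x1-n*r)])
W=np.vstack([tube(.045,.12,.009),tube(-.026,.026,.015),tube(-.06,-.045,.017),tube(-.032,-.026,.021),tube(.026,.032,.021)])
U=np.vstack([colpts(u,line(*q)) for q in [([0,.033,.03],[0,-.033,.03]),([0,.033,.03],[.06,.033,.03]),([0,-.033,.03],[.06,-.033,.03])]]
 +[unitpts(u,line(*q)) for q in [([-.065,.085,.182],[-.065,-.085,.182]),([-.065,.085,.182],[.085,.085,.182]),([-.065,-.085,.182],[.085,-.085,.182])]])
m=np.vstack([np.hstack([crop(t,(341,225),k=5,pts=P(t,W)),crop(t,(246,150),k=5,pts=P(t,U))]),np.hstack([crop(s,(143,220),k=5,pts=P(s,W)),crop(s,(275,210),k=5,pts=P(s,U))])])
cv2.imwrite("pics/fit%d.png"%np.random.randint(1000),m)
print("mouth",colpts(u,[[0,0,0]]))
E
python3 fit.py; ls pics
```

```text
unit [ 0.75230308  0.03259815 -0.05219722] [-0.3 -0.7 -0.8  0.   0.1  0.3 -0.9 -1.2 -0.1  0.2  0.   1.2]
cart [ 0.42369177 -0.2686416   0.17671695] [-0.7  0.8 -1.  -1.  -0.1  2.5  0.7  1.3 -1.2 -0.5  0.3  2.1]
mouth [[0.61748695 0.03964158 0.145     ]]
crops.png
fit272.png
scene0.png
top0.png
```

View pics/fit272.png

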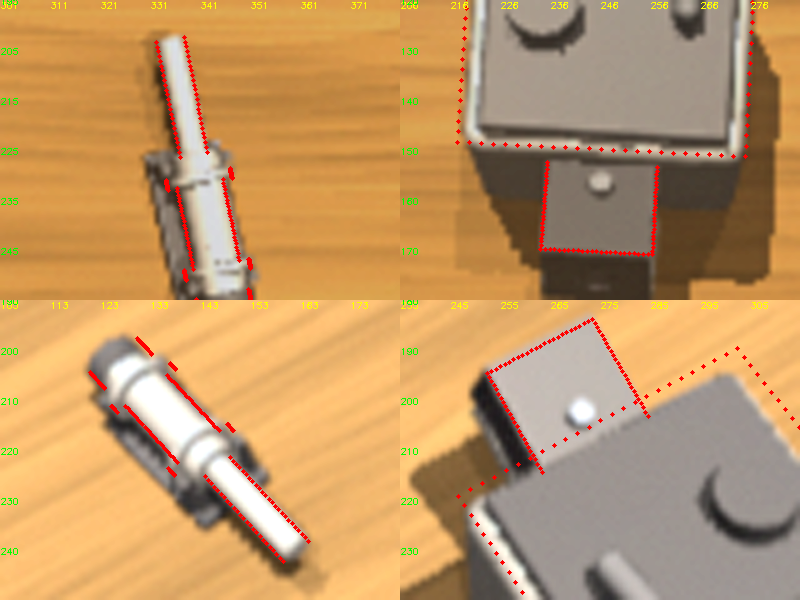

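The fit puts the cartridge at (0.424, -0.269) with yaw 10°, and the collet mouth at (0.617, 0.040) with yaw -3°. The overlays agree to about 3 mm. I'll start the approach.

Emit:
jog_arm(
  motion=[
    {"x": -37,"y": -49,"spin": -3},
    {"x": -74,"y": -98,"spin": -6},
    {"x": -111,"y": -147,"spin": -9},
    {"x": -148,"y": -196,"spin": -12},
    {"x": -185,"y": -245,"spin": -15},
    {"x": -222,"y": -294,"spin": -18},
    {"x": -259,"y": -343,"spin": -21},
    {"x": -296,"y": -392,"spin": -24},
  ],
)

```text
validation failed for argument at $.mo...
```

```bash
cat > go.py <<'E'
import sys,numpy as np
from workcell import readout
from scipy.spatial.transform import Rotation as R
# usage: go.py x y z yaw_deg(of the cartridge axis = -tool x): remaining move in tool axes (mm, deg)
o=readout.get_obs();Rt=R.from_quat(o["tool_rot"]).as_matrix()
x,y,z,w=map(float,sys.argv[1:5])
d=Rt.T@(np.array([x,y,z])-o["eef_pos"])*1000
cur=np.degrees(np.arctan2(-Rt[1,0],-Rt[0,0]))
print("t",o["clock"],"move",np.round(d,1),"spin",round(-(w-cur),1),"| pos",np.round(o["eef_pos"],4),"yaw",round(cur,2),"z",np.round(Rt[:,2],3),"q",np.round(o["joint_pos"],2),"F",np.round(o["ft_force"],1),"grip",np.round([o["grip_width"],o["grasp_force"]],4))
E
python3 go.py .429 -.268 .12 10.1
```

```text
t 0.1 move [-485.9 -639.8  111.7] spin -26.0 | pos [0.1365 0.4804 0.2305] yaw -15.86 z [-0.001 -0.002 -1.   ] q [ 1.29  0.24  0.    1.34 -0.    1.57] F [0.1 0.6 0.1] grip [0.0856 0.    ]
```

Emit:
jog_arm(
  motion=[
    {"x": -37,"y": -49,"z": 0,"spin": -3,"fingers": -1},
    {"x": -74,"y": -98,"z": 0,"spin": -6,"fingers": -1},
    {"x": -111,"y": -147,"z": 0,"spin": -9,"fingers": -1},
    {"x": -148,"y": -196,"z": 0,"spin": -12,"fingers": -1},
    {"x": -185,"y": -245,"z": 0,"spin": -15,"fingers": -1},
    {"x": -222,"y": -294,"z": 0,"spin": -18,"fingers": -1},
    {"x": -259,"y": -343,"z": 0,"spin": -21,"fingers": -1},
    {"x": -296,"y": -392,"z": 0,"spin": -24,"fingers": -1},
  ],
)

```text
clock: 1.1
eef_pos: [0.3145, 0.0211, 0.2314]
tool_rot: [-0.072, 0.997, 0.0, 0.001]
ft_force: [0.7, 0.8, 0.9]
grip_width: 0.0854
grasp_force: 0.0
```

```bash
python3 go.py .429 -.268 .12 10.1
```

```text
t 1.1 move [ -71.7 -302.6  111.4] spin -1.8 | pos [0.3145 0.0211 0.2314] yaw 8.25 z [ 0.001  0.    -1.   ] q [ 0.07 -0.13 -0.39  1.31  0.   -0.08] F [0.7 0.8 0.9] grip [0.0854 0.    ]
```

Emit:
jog_arm(
  motion=[
    {"x": -12,"y": -50,"z": 15,"spin": -1,"fingers": -1},
    {"x": -24,"y": -101,"z": 35,"spin": -2,"fingers": -1},
    {"x": -36,"y": -151,"z": 55,"spin": -2,"fingers": -1},
    {"x": -48,"y": -202,"z": 75,"spin": -2,"fingers": -1},
    {"x": -60,"y": -252,"z": 95,"spin": -2,"fingers": -1},
    {"x": -72,"y": -303,"z": 111,"spin": -2,"fingers": -1},
    {"x": -72,"y": -303,"z": 111,"spin": -2,"fingers": -1},
  ],
)

```text
clock: 1.98
eef_pos: [0.4282, -0.2691, 0.1178]
tool_rot: [-0.086, 0.996, 0.001, -0.001]
ft_force: [-0.5, 0.8, -0.0]
grip_width: 0.0854
grasp_force: 0.0
```

```bash
python3 go.py .429 -.268 .025 10.1; python3 - <<'E'
from h import *
from workcell import camera
t=camera("top");s=camera("scene")
cv2.imwrite("pics/above.png",np.hstack([crop(t,(343,230),k=5),crop(s,(143,215),k=5)]))
E
```

```text
t 1.975 move [-1.2  0.8 92.8] spin -0.2 | pos [ 0.4282 -0.2691  0.1178] yaw 9.91 z [-0.003  0.001 -1.   ] q [-0.56  0.33 -0.18  1.06 -0.   -0.73] F [-0.5  0.8 -0. ] grip [0.0854 0.    ]
```

View pics/above.png

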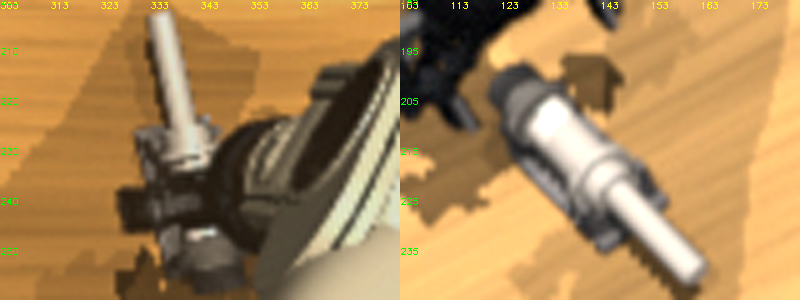

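The open fingers straddle the barrel between the ribs, so I can descend and close gently.

Emit:
jog_arm(
  motion=[
    {"x": -1,"y": 1,"z": 40,"spin": 0,"fingers": -1},
    {"x": -1,"y": 1,"z": 75,"spin": 0,"fingers": -1},
    {"x": -1,"y": 1,"z": 93,"spin": 0,"fingers": -1},
    {"x": -1,"y": 1,"z": 93,"spin": 0,"fingers": 0.2},
    {"x": -1,"y": 1,"z": 93,"spin": 0,"fingers": 0.35},
    {"x": -1,"y": 1,"z": 93,"spin": 0,"fingers": 0.35},
    {"x": -1,"y": 1,"z": 93,"spin": 0,"fingers": 0.35},
    {"x": -1,"y": 1,"z": 93,"spin": 0,"fingers": 0.35},
  ],
)

```text
clock: 3.08
eef_pos: [0.4312, -0.2685, 0.0295]
tool_rot: [-0.088, 0.996, -0.003, 0.002]
ft_force: [-0.3, -5.3, 2.2]
grip_width: 0.0288
grasp_force: 43.5
```

```bash
python3 go.py .429 -.268 .025 10.1
```

```text
t 3.075 move [2.1 0.9 4.5] spin 0.0 | pos [ 0.4312 -0.2685  0.0295] yaw 10.1 z [ 0.004 -0.006 -1.   ] q [-0.56  0.43 -0.29  0.84 -0.   -0.73] F [-0.3 -5.3  2.2] grip [2.88000e-02 4.34711e+01]
```

Emit:
jog_arm(
  motion=[
    {"x": 0,"y": 0,"z": -25,"spin": 0,"fingers": 0.35},
    {"x": 0,"y": 0,"z": -55,"spin": 0,"fingers": 0.35},
    {"x": -20,"y": 6,"z": -55,"spin": 0,"fingers": 0.35},
    {"x": -45,"y": 14,"z": -55,"spin": 0,"fingers": 0.35},
    {"x": -67,"y": 20,"z": -55,"spin": 0,"fingers": 0.35},
    {"x": -67,"y": 20,"z": -55,"spin": 0,"fingers": 0.35},
    {"x": -67,"y": 20,"z": -55,"spin": 0,"fingers": 0.35},
  ],
)

```text
clock: 3.95
eef_pos: [0.4911, -0.2334, 0.0814]
tool_rot: [-0.089, 0.996, 0.0, -0.001]
ft_force: [0.1, 0.3, -2.4]
grip_width: 0.0285
grasp_force: 43.6
```

```bash
python3 go.py .429 -.268 .025 10.1; python3 - <<'E'
from h import *
from workcell import camera
t=camera("top");s=camera("scene")
cv2.imwrite("pics/lift.png",np.hstack([crop(t,(338,215),k=5),crop(s,(153,220),k=5)]))
E
```

```text
t 3.95 move [ 67.2 -23.1  56.5] spin 0.1 | pos [ 0.4911 -0.2334  0.0814] yaw 10.18 z [-0.002  0.001 -1.   ] q [-0.44  0.44 -0.12  1.01 -0.   -0.62] F [ 0.1  0.3 -2.4] grip [2.85000e-02 4.36125e+01]
```

View pics/lift.png

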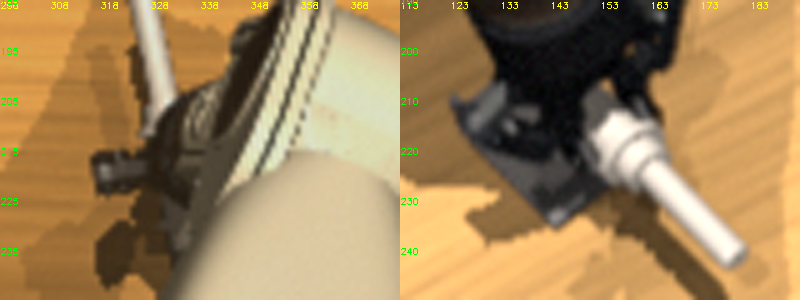

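Emit:
jog_arm(
  motion=[
    {"x": 0,"y": 0,"z": 20,"spin": 0,"fingers": 0.35},
    {"x": 0,"y": 0,"z": 28,"spin": 0,"fingers": 0.35},
    {"x": 0,"y": 0,"z": 33,"spin": 0,"fingers": 0.35},
    {"x": 0,"y": 0,"z": 36,"spin": 0,"fingers": 0.35},
    {"x": 0,"y": 0,"z": 36,"spin": 0,"fingers": 0.35},
  ],
)

```text
clock: 4.68
eef_pos: [0.492, -0.2345, 0.0475]
tool_rot: [-0.088, 0.996, -0.001, 0.0]
ft_force: [-2.9, 1.6, 4.0]
grip_width: 0.0286
grasp_force: 43.6
```

Emit:
jog_arm(
  motion=[
    {"x": 0,"y": 0,"z": 2,"spin": 0,"fingers": 0.35},
    {"x": 0,"y": 0,"z": 4,"spin": 0,"fingers": 0.35},
    {"x": 0,"y": 0,"z": 6,"spin": 0,"fingers": 0.35},
    {"x": 0,"y": 0,"z": 8,"spin": 0,"fingers": 0.35},
    {"x": 0,"y": 0,"z": 8,"spin": 0,"fingers": 0.35},
  ],
)

```text
clock: 5.3
eef_pos: [0.4951, -0.2345, 0.0411]
tool_rot: [-0.089, 0.996, -0.001, 0.004]
ft_force: [2.9, 3.1, 7.0]
grip_width: 0.0285
grasp_force: 45.1
```

```bash
cat > ang.py <<'E'
# overlay-free crop of scene+top around the tool, saved for viewing
import sys
from h import *
from workcell import camera,readout
o=readout.get_obs();g=o["eef_pos"]
t=camera("top");s=camera("scene")
pickle.dump((t,s,o),open(sys.argv[1]+".pkl","wb"))
cl=lambda p:(np.clip(int(p[0]),40,470),np.clip(int(p[1]),30,350))
cv2.imwrite("pics/%s.png"%sys.argv[1],np.hstack([crop(c,cl(P(c,g+[.05,0,.0])[0]),k=5) for c in(t,s)]))
E
python3 ang.py tilt1
```

```text
(no output)
```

View pics/tilt1.png

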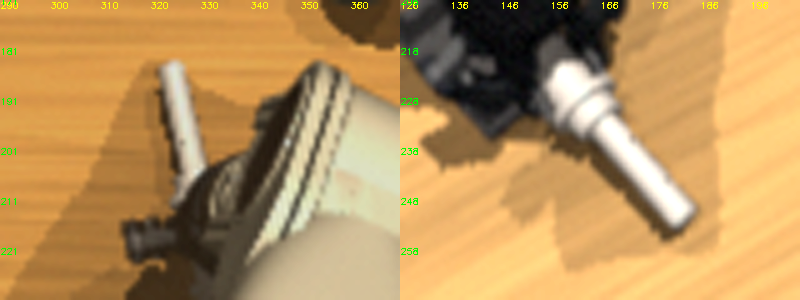

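```bash
cat > tri.py <<'E'
import sys
from h import *
f=sys.argv[1];v=list(map(float,sys.argv[2:]))
t,s,o=pickle.load(open(f+".pkl","rb"))
r=least_squares(lambda X:np.r_[P(t,X)[0]-v[:2],P(s,X)[0]-v[2:4]],o["eef_pos"]+[.1,0,0])
print("tip",np.round(r.x,4),"res px",np.round(r.fun,2),"tip-tcp",np.round(r.x-o["eef_pos"],4))
E
python3 tri.py tilt1 324.2 193.6 177.0 250.4; python3 go.py .49 -.23 .08 10.1
```

```text
tip [ 0.5747 -0.2232  0.0022] res px [ 0.5   0.18  0.46 -0.06] tip-tcp [ 0.0796  0.0113 -0.0389]
t 5.4 move [  3.9   5.2 -38.9] spin 0.1 | pos [ 0.4951 -0.2345  0.0411] yaw 10.18 z [ 0.008 -0.001 -1.   ] q [-0.44  0.48 -0.17  0.91  0.   -0.62] F [2.9 2.7 8.3] grip [2.8900e-02 4.5108e+01]
```

```bash
python3 tri.py tilt1 324.2 183.6 183.0 250.4
```

```text
tip [ 0.6038 -0.214   0.0449] res px [-0.4  -0.15 -0.36  0.05] tip-tcp [0.1087 0.0205 0.0038]
```

Tilt is about 8° so far, with the tip at z = 45 mm, and it is pivoting at only about 9 N. I'll keep lowering.

Emit:
jog_arm(
  motion=[
    {"x": 0,"y": 0,"z": 2,"spin": 0,"fingers": 0.35},
    {"x": 0,"y": 0,"z": 4,"spin": 0,"fingers": 0.35},
    {"x": 0,"y": 0,"z": 6,"spin": 0,"fingers": 0.35},
    {"x": 0,"y": 0,"z": 8,"spin": 0,"fingers": 0.35},
    {"x": 0,"y": 0,"z": 8,"spin": 0,"fingers": 0.35},
  ],
)

```text
clock: 6.02
eef_pos: [0.4964, -0.2347, 0.0337]
tool_rot: [-0.089, 0.996, -0.001, 0.005]
ft_force: [5.2, 2.4, 7.8]
grip_width: 0.0285
grasp_force: 47.4
```

```bash
python3 ang.py tilt2;python3 go.py .49 -.23 .08 10.1
```

```text
t 6.125 move [  5.    5.6 -46.4] spin 0.1 | pos [ 0.4964 -0.2347  0.0337] yaw 10.2 z [ 0.01  -0.002 -1.   ] q [-0.44  0.49 -0.18  0.89  0.   -0.62] F [5.  3.2 8.5] grip [2.87000e-02 4.74404e+01]
```

View pics/tilt2.png

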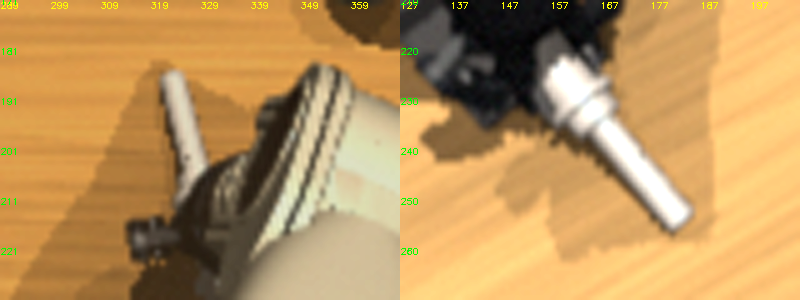

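```bash
python3 tri.py tilt2 323.1 184.7 183.3 252.1; python3 tri.py tilt1 323.8 183.2 182.7 250.0
```

```text
tip [ 0.6018 -0.2139  0.0294] res px [-0.07 -0.03 -0.06  0.01] tip-tcp [ 0.1054  0.0208 -0.0043]
tip [ 0.6042 -0.2134  0.0481] res px [-0.01 -0.   -0.01  0.  ] tip-tcp [0.1092 0.021  0.007 ]
```

Emit:
jog_arm(
  motion=[
    {"x": 0,"y": -2,"z": 2,"spin": 0,"fingers": 0.35},
    {"x": 0,"y": -3,"z": 4,"spin": 0,"fingers": 0.35},
    {"x": 0,"y": -3,"z": 6,"spin": 0,"fingers": 0.35},
    {"x": 0,"y": -3,"z": 7,"spin": 0,"fingers": 0.35},
    {"x": 0,"y": -3,"z": 7,"spin": 0,"fingers": 0.35},
  ],
)

```text
clock: 6.75
eef_pos: [0.4968, -0.2365, 0.0315]
tool_rot: [-0.089, 0.996, -0.001, 0.006]
ft_force: [-6.2, 10.0, 40.5]
grip_width: 0.0285
grasp_force: 51.2
```

```bash
python3 ang.py tilt3; cat > auto.py <<'E'
import sys
from h import *
def spout(c,X,ref=None,w=26):
    """silver-white spout blob round the predicted world point X: tip pixel + axis"""
    u,v=P(c,X)[0].astype(int);x0,y0=u-w,v-w
    hsv=cv2.cvtColor(c["pixels"][y0:v+w,x0:u+w],cv2.COLOR_RGB2HSV)
    m=((hsv[...,1]<75)&(hsv[...,2]>90)).astype(np.uint8)
    n,l,st,ce=cv2.connectedComponentsWithStats(m)
    # component nearest predicted tip
    best=min([i for i in range(1,n) if st[i,4]>25],key=lambda i:np.min(np.hypot(*(np.argwhere(l==i)-w).T)))
    p=np.argwhere(l==best)[:,::-1]+[x0,y0]
    q=P(c,ref)[0];d=P(c,X)[0]-q;d/=np.linalg.norm(d);n_=np.array([-d[1],d[0]])
    a=(p-q)@d;b=(p-q)@n_
    k=a>a.max()-14                      # last 14 px of spout
    ks=np.array([[x,b[(a>x-.7)&(a<x+.7)].mean()] for x in np.arange(a.max()-13,a.max()-1)])
    cf=np.polyfit(ks[:,0],ks[:,1],1)
    e=a.max()+.3-.6                     # rough end of axis (face centre)
    return q+d*e+n_*np.polyval(cf,e),len(p),m
def meas(f,L=.113,drop=.02,yaw=None):
    from scipy.spatial.transform import Rotation as R
    t,s,o=pickle.load(open(f+".pkl","rb"));Rt=R.from_quat(o["tool_rot"]).as_matrix()
    g=o["eef_pos"]-Rt[:,2]*.0155
    X=g-Rt[:,0]*np.sqrt(L*L-drop*drop)-[0,0,drop]
    a=spout(t,X,g);b=spout(s,X,g)
    r=least_squares(lambda X:np.r_[P(t,X)[0]-a[0],P(s,X)[0]-b[0]],X)
    d=r.x-g
    print(f,"px",np.round(a[0],1),np.round(b[0],1),a[1],b[1],"tip",np.round(r.x,4),"res",np.round(r.fun,1),"rel grip",np.round(d,4),"len",round(np.linalg.norm(d),4),"tilt",round(np.degrees(np.arcsin(-d[2]/.113)),1),"yaw",round(np.degrees(np.arctan2(d[1],d[0])),1))
    return r.x
if __name__=="__main__":
    for f in sys.argv[1:]: meas(f)
E
python3 auto.py tilt1 tilt2 tilt3;python3 go.py .49 -.23 .08 10.1
```

```text
tilt1 px [323.8 183.4] [182.6 251.1] 106 253 tip [ 0.6043 -0.2147  0.0424] res [ 0.1  0.   0.1 -0. ] rel grip [ 0.1094  0.0198 -0.0142] len 0.112 tilt 7.2 yaw 10.2
tilt2 px [323.1 185.3] [183.1 253.6] 95 253 tip [ 0.601  -0.2157  0.0194] res [ 0.  0.  0. -0.] rel grip [ 0.1048  0.019  -0.0297] len 0.1105 tilt 15.3 yaw 10.3
tilt3 px [323.4 186. ] [182.9 254.7] 97 264 tip [ 0.5999 -0.2176  0.0118] res [-0.1 -0.  -0.1  0. ] rel grip [ 0.1033  0.0189 -0.0352] len 0.1108 tilt 18.1 yaw 10.4
t 6.85 move [  4.9   7.4 -48.6] spin 0.2 | pos [ 0.4967 -0.2364  0.0315] yaw 10.26 z [ 0.012  0.    -1.   ] q [-0.45  0.5  -0.18  0.89  0.01 -0.63] F [-7.  10.6 39.7] grip [2.88000e-02 5.11547e+01]
```

Tilt is now 18° and the tip has touched the table. I'll lift away and carry it to in front of the collet.

Emit:
jog_arm(
  motion=[
    {"x": 0,"y": 0,"z": -15,"spin": 0,"fingers": 0.4},
    {"x": 0,"y": 0,"z": -50,"spin": 0,"fingers": 0.4},
    {"x": 10,"y": 0,"z": -100,"spin": 0,"fingers": 0.4},
    {"x": 25,"y": 5,"z": -150,"spin": 0,"fingers": 0.4},
    {"x": 40,"y": 40,"z": -165,"spin": 4,"fingers": 0.4},
    {"x": 40,"y": 80,"z": -165,"spin": 8,"fingers": 0.4},
    {"x": 40,"y": 120,"z": -165,"spin": 13,"fingers": 0.4},
  ],
)

```text
clock: 7.72
eef_pos: [0.4313, -0.1254, 0.1888]
tool_rot: [0.027, 1.0, -0.0, 0.001]
ft_force: [0.3, 0.3, -0.9]
grip_width: 0.0283
grasp_force: 59.4
```

```bash
python3 go.py .445 .05 .18 -3
```

```text
t 7.725 move [ -4.1 175.9   8.8] spin -0.1 | pos [ 0.4313 -0.1254  0.1888] yaw -3.1 z [ 0.001 -0.    -1.   ] q [-0.28  0.16 -0.2   1.2  -0.   -0.23] F [ 0.3  0.3 -0.9] grip [2.83000e-02 5.94154e+01]
```

Emit:
jog_arm(
  motion=[
    {"x": 0,"y": 45,"z": 2,"spin": 0,"fingers": 0.4},
    {"x": -1,"y": 90,"z": 4,"spin": 0,"fingers": 0.4},
    {"x": -2,"y": 135,"z": 7,"spin": 0,"fingers": 0.4},
    {"x": -4,"y": 176,"z": 9,"spin": 0,"fingers": 0.4},
    {"x": -4,"y": 176,"z": 9,"spin": 0,"fingers": 0.4},
    {"x": -4,"y": 176,"z": 9,"spin": 0,"fingers": 0.4},
  ],
)

```text
clock: 8.48
eef_pos: [0.4443, 0.0493, 0.1793]
tool_rot: [0.025, 1.0, -0.0, -0.0]
ft_force: [-0.3, -0.0, -2.7]
grip_width: 0.0284
grasp_force: 59.6
```

```bash
python3 ang.py pre1; python3 auto.py pre1; python3 go.py .484 .047 .1757 -3
```

```text
t 8.575 move [-39.7   0.4   3.6] spin 0.1 | pos [0.4444 0.0487 0.1793] yaw -2.94 z [-0. -0. -1.] q [ 0.11  0.17 -0.23  1.18 -0.    0.16] F [ 0.1  0.1 -1.4] grip [2.85000e-02 5.95514e+01]auto.py:15: RuntimeWarning: Mean of empty slice.
  ks=np.array([[x,b[(a>x-.7)&(a<x+.7)].mean()] for x in np.arange(a.max()-13,a.max()-1)])
  ret = ret.dtype.type(ret / rcount)
Traceback (most recent call last):
  File "auto.py", line 30, in <module>
    for f in sys.argv[1:]: meas(f)
                           ~~~~^^^
  File "auto.py", line 25, in meas
    r=least_squares(lambda X:np.r_[P(t,X)[0]-a[0],P(s,X)[0]-b[0]],X)
ValueError: Residuals are not finite in the initial point.
```

View pics/pre1.png

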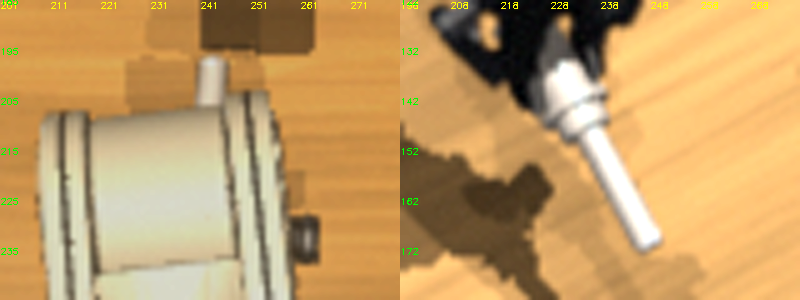

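```bash
python3 - <<'E'
from auto import *
t,s,o=pickle.load(open("pre1.pkl","rb"))
g=o["eef_pos"]+[0,0,.0155];X=g+[.1055,-.0054,-.037]
b=spout(s,X,g);print("pred",X,P(t,X),P(s,X),"scene auto",b[0],b[1])
r=least_squares(lambda Y:np.r_[P(t,Y)[0]-[242.6,196.2],P(s,Y)[0]-b[0]],X);print(r.x,r.fun)
# back-projection of top pixels to given heights
def bp(c,uv,z): return least_squares(lambda q:P(c,[q[0],q[1],z])[0]-uv,[.5,0]).x
print("tip top-only",bp(t,[242.6,196.2],X[2]))
zt=.145+.03*np.cos(a)
for uv in([234,170],[256.8,170.4]): print("head corner top",bp(t,uv,zt))
for uv in([274,184.6],[252,194]): print("head corner scene",bp(s,uv,zt))
E
```

```text
pred [0.54982712 0.04388511 0.1578009 ] [[243.32622768 196.71675473]] [[248.2067503  171.30012525]] scene auto [247.62159987 170.87028896] 187
[0.55014496 0.04404039 0.16068966] [ 0.64772343  0.31243622  0.66767275 -0.11031067]
tip top-only [0.55136823 0.04603704]
head corner top [0.62743507 0.07108105]
head corner top [0.6261438  0.00389483]
head corner scene [0.63406287 0.07179258]
head corner scene [0.62550221 0.00665004]
```

```bash
python3 go.py .4914 .045 .1733 -3; python3 go.py .510 .0441 .1665 -3
```

```text
t 8.575 move [-47.1  -1.3   6. ] spin 0.1 | pos [0.4444 0.0487 0.1793] yaw -2.94 z [-0. -0. -1.] q [ 0.11  0.17 -0.23  1.18 -0.    0.16] F [ 0.1  0.1 -1.4] grip [2.85000e-02 5.95514e+01]
t 8.575 move [-65.8  -1.2  12.8] spin 0.1 | pos [0.4444 0.0487 0.1793] yaw -2.94 z [-0. -0. -1.] q [ 0.11  0.17 -0.23  1.18 -0.    0.16] F [ 0.1  0.1 -1.4] grip [2.85000e-02 5.95514e+01]
```

Emit:
jog_arm(
  motion=[
    {"x": -20,"y": -1,"z": 2,"spin": 0,"fingers": 0.4},
    {"x": -40,"y": -1,"z": 4,"spin": 0,"fingers": 0.4},
    {"x": -50,"y": -1,"z": 7,"spin": 0,"fingers": 0.4},
    {"x": -56,"y": -1,"z": 9,"spin": 0,"fingers": 0.4},
    {"x": -56,"y": -1,"z": 9,"spin": 0,"fingers": 0.4},
  ],
)

```text
clock: 9.2
eef_pos: [0.5, 0.0454, 0.1699]
tool_rot: [0.025, 1.0, -0.0, -0.001]
ft_force: [1.5, 0.7, -0.3]
grip_width: 0.0287
grasp_force: 59.6
```

```bash
python3 - <<'E'
from auto import *
from workcell import camera,readout
o=readout.get_obs();t=camera("top");s=camera("scene");pickle.dump((t,s,o),open("pre2.pkl","wb"))
print(o["eef_pos"],o["ft_force"])
g=o["eef_pos"]+[0,0,.0155];X=g+[.1055,-.0054,-.037]
print(X,P(t,X),P(s,X))
for d in (30,): pass
cr=lambda c,uv:crop(c,uv,w=20,h=30,k=10)
cv2.imwrite("pics/pre2.png",np.hstack([cr(t,(245,180)),cr(s,(265,185))]))
E
```

```text
[0.49998751 0.04542763 0.16989892] [ 1.53985551  0.74043391 -0.27454717]
[0.60548751 0.04002763 0.14839892] [[244.72795559 178.54817963]] [[258.26288572 187.73087839]]
```

View pics/pre2.png

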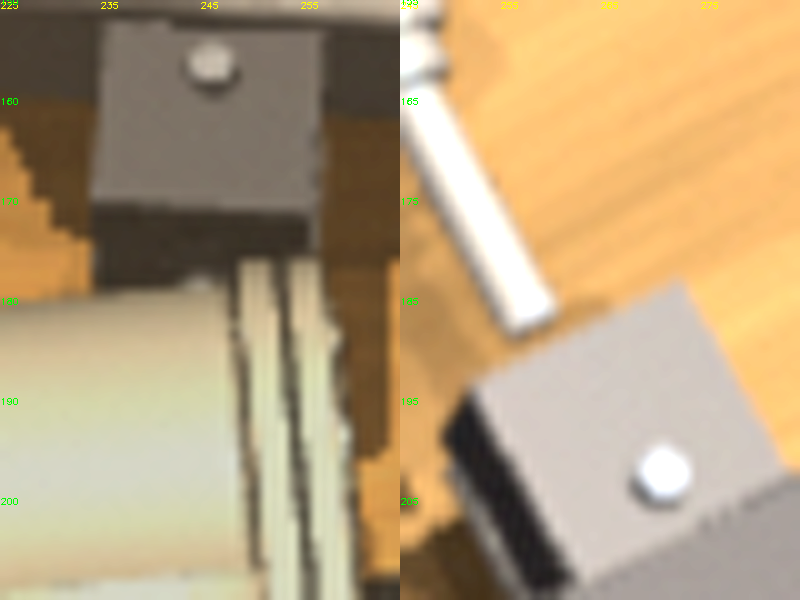

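Spout tip in the scene view is at (258,187), within 1 px of the prediction. The head corners are sharper in this picture, so I'll refit the collet with them.

```bash
python3 - <<'E'
from h import *
t,s,o=pickle.load(open("pre2.pkl","rb"))
C=[[0,.033,.030],[0,-.033,.030]]
ut=np.array([[233.7,169.9],[256.2,170.6]]);us=np.array([[272.5,182.6],[251.7,192.8]])
F=lambda p,wt=1,ws=1:np.r_[wt*(P(t,colpts(p,C))-ut).ravel(),ws*(P(s,colpts(p,C))-us).ravel()]
for w in((1,1),(1,.01),(.01,1)):
    r=least_squares(F,[.75,.03,0],args=w);print(w,r.x,np.round(F(r.x),1),"mouth",colpts(r.x,[[0,0,0]]))
# side edges in scene & top as direction check
for y in(-3,0,3):
    p=[.752,.033,np.radians(y)]
    def ang(c,A,B): d=np.diff(P(c,[A,B]),axis=0)[0];return round(np.degrees(np.arctan2(d[1],d[0])),1)
    L=colpts(p,[[0,-.033,.03],[.05,-.033,.03],[0,.033,.03]])
    print(y,"scene side",ang(s,L[0],L[1]),"front",ang(s,L[0],L[2]),"top side",ang(t,L[0],L[1]),"front",ang(t,L[2],L[0]))
g=o["eef_pos"]+[0,0,.0155]
for pt in(16,18,20,22):
    X=g+.04*np.array([np.cos(np.radians(pt)),-.052,-np.sin(np.radians(pt))]);Y=g+.113*np.array([np.cos(np.radians(pt)),-.052,-np.sin(np.radians(pt))])
    print(pt,ang(s,X,Y),P(s,Y))
E
```

```text
(1, 1) [ 0.750076    0.03314815 -0.05024672] [-0.1  0.2 -0.3  0.6  0.2  0.1 -0.1  0.8] mouth [[0.61524638 0.0399286  0.145     ]]
(1, 0.01) [ 0.75131305  0.03470814 -0.03293475] [ 0.1  0.  -0.1 -0.   0.1  0.4  0.1  1.4] mouth [[0.61638626 0.03915352 0.145     ]]
(0.01, 1) [ 0.74869694  0.03170377 -0.06760473] [-0.4  0.4 -0.5  1.2  0.3 -0.2 -0.3  0.2] mouth [[0.61400533 0.04082346 0.145     ]]
-3 scene side 60.7 front -27.2 top side -87.0 front 2.9
0 scene side 58.0 front -30.0 top side -90.3 front -0.1
3 scene side 55.3 front -32.8 top side -93.7 front -3.0
16 59.5 [[258.74901047 187.46576222]]
18 60.1 [[258.5180223  187.90967153]]
20 60.7 [[258.26180251 188.30898139]]
22 61.3 [[257.98092746 188.66363606]]
```

Emit:
jog_arm(
  motion=[
    {"x": -4,"y": 0,"z": 1.5,"spin": 0,"fingers": 0.4},
    {"x": -8,"y": 0,"z": 3,"spin": 0,"fingers": 0.4},
    {"x": -11,"y": 0,"z": 4,"spin": 0,"fingers": 0.4},
    {"x": -14,"y": 0,"z": 5,"spin": 0,"fingers": 0.4},
    {"x": -17,"y": 0,"z": 6,"spin": 0,"fingers": 0.4},
    {"x": -17,"y": 0,"z": 6,"spin": 0,"fingers": 0.4},
  ],
)

```text
clock: 10.05
eef_pos: [0.5179, 0.045, 0.1643]
tool_rot: [0.025, 1.0, 0.0, 0.0]
ft_force: [0.5, -0.2, -0.5]
grip_width: 0.0282
grasp_force: 59.6
```

Emit:
jog_arm(
  motion=[
    {"x": -3,"y": 0,"z": 1,"spin": 0,"fingers": 0.4},
    {"x": -5.5,"y": 0,"z": 2,"spin": 0,"fingers": 0.4},
    {"x": -8,"y": 0,"z": 3,"spin": 0,"fingers": 0.4},
    {"x": -11,"y": 0,"z": 4,"spin": 0,"fingers": 0.4},
    {"x": -11,"y": 0,"z": 4,"spin": 0,"fingers": 0.4},
  ],
)

```text
clock: 10.68
eef_pos: [0.5287, 0.0444, 0.1602]
tool_rot: [0.025, 1.0, -0.0, 0.0]
ft_force: [0.5, 0.1, -0.2]
grip_width: 0.0281
grasp_force: 59.5
```

Emit:
jog_arm(
  motion=[
    {"x": -3,"y": 0,"z": 1,"spin": 0,"fingers": 0.4},
    {"x": -5.5,"y": 0,"z": 2,"spin": 0,"fingers": 0.4},
    {"x": -8,"y": 0,"z": 3,"spin": 0,"fingers": 0.4},
    {"x": -11,"y": 0,"z": 4,"spin": 0,"fingers": 0.4},
    {"x": -11,"y": 0,"z": 4,"spin": 0,"fingers": 0.4},
  ],
)

```text
clock: 11.3
eef_pos: [0.5397, 0.0438, 0.1562]
tool_rot: [0.025, 1.0, -0.0, 0.0]
ft_force: [1.2, -0.2, -0.8]
grip_width: 0.0284
grasp_force: 59.5
```

Emit:
jog_arm(
  motion=[
    {"x": -2,"y": 0,"z": 0.7,"spin": 0,"fingers": 0.4},
    {"x": -4,"y": 0,"z": 1.5,"spin": 0,"fingers": 0.4},
    {"x": -6,"y": 0,"z": 2.2,"spin": 0,"fingers": 0.4},
    {"x": -7,"y": 0,"z": 2.5,"spin": 0,"fingers": 0.4},
  ],
)

```text
clock: 11.8
eef_pos: [0.546, 0.0435, 0.1537]
tool_rot: [0.025, 1.0, -0.0, -0.0]
ft_force: [-2.5, -0.2, 1.3]
grip_width: 0.0283
grasp_force: 59.4
```

```bash
python3 - <<'E'
from auto import *
from workcell import camera,readout
o=readout.get_obs();t=camera("top");s=camera("scene");pickle.dump((t,s,o),open("in1.pkl","wb"))
t0,s0,_=pickle.load(open("pre2.pkl","rb"))
g=o["eef_pos"]+[0,0,.0155]
# brightness along the spout axis in scene, world points each 10 mm from grip; and head-top edge
for d in range(30,121,6):
    X=g+d/1000*np.array([np.cos(a),-.05,-np.sin(a)])+[0,0,.006]
    u,v=P(s,X)[0].round().astype(int);print(d,(u,v),s["pixels"][v,u],end="; ")
# pin in scene: bright centroid before/after
for n,c in(("before",s0),("after",s)):
    r=c["pixels"][192:212,260:282].min(2).astype(float);m=np.clip(r-190,0,None);yy,xx=np.mgrid[192:212,260:282]
    print("\n",n,(m*xx).sum()/m.sum(),(m*yy).sum()/m.sum(),(m>0).sum())
E
```

```text
30 (np.int64(252), np.int64(176)) [166 165 156]; 36 (np.int64(254), np.int64(178)) [130 130 127]; 42 (np.int64(255), np.int64(180)) [166 169 169]; 48 (np.int64(256), np.int64(182)) [165 167 166]; 54 (np.int64(257), np.int64(184)) [165 167 165]; 60 (np.int64(258), np.int64(186)) [165 166 164]; 66 (np.int64(259), np.int64(188)) [162 162 158]; 72 (np.int64(260), np.int64(189)) [129 127 125]; 78 (np.int64(261), np.int64(191)) [109 104 102]; 84 (np.int64(262), np.int64(193)) [111 105 102]; 90 (np.int64(263), np.int64(195)) [113 108 104]; 96 (np.int64(264), np.int64(197)) [126 121 117]; 102 (np.int64(265), np.int64(199)) [127 121 117]; 108 (np.int64(266), np.int64(201)) [127 121 116]; 114 (np.int64(267), np.int64(203)) [116 111 107]; 120 (np.int64(269), np.int64(205)) [92 87 85]; 
 before nan nan 0

 after nan nan 0<stdin>:13: RuntimeWarning: invalid value encountered in scalar divide
```

The spout is hidden inside the head and the sleeve drag has begun. I'll keep driving in small steps.

Emit:
jog_arm(
  motion=[
    {"x": -2,"y": 0,"z": 0.7,"spin": 0,"fingers": 0.5},
    {"x": -4,"y": 0,"z": 1.5,"spin": 0,"fingers": 0.5},
    {"x": -5.5,"y": 0,"z": 2,"spin": 0,"fingers": 0.5},
    {"x": -5.5,"y": 0,"z": 2,"spin": 0,"fingers": 0.5},
  ],
)

```text
clock: 12.4
eef_pos: [0.5494, 0.0433, 0.1517]
tool_rot: [0.025, 1.0, -0.0, -0.002]
ft_force: [-7.7, -0.2, 4.8]
grip_width: 0.0286
grasp_force: 59.8
```

Emit:
jog_arm(
  motion=[
    {"x": -1.5,"y": 0,"z": 0.5,"spin": 0,"fingers": 0.5},
    {"x": -3,"y": 0,"z": 1.1,"spin": 0,"fingers": 0.5},
    {"x": -4,"y": 0,"z": 1.4,"spin": 0,"fingers": 0.5},
    {"x": -4,"y": 0,"z": 1.4,"spin": 0,"fingers": 0.5},
  ],
)

```text
clock: 12.9
eef_pos: [0.5534, 0.0431, 0.1502]
tool_rot: [0.025, 1.0, -0.0, -0.002]
ft_force: [-7.4, -0.6, 4.5]
grip_width: 0.0282
grasp_force: 59.8
```

```bash
cat > pin.py <<'E'
from h import *
from workcell import camera,readout
s=camera("scene");s0=pickle.load(open("pre2.pkl","rb"))[1];si=pickle.load(open("in1.pkl","rb"))[1]
for n,c in(("before",s0),("in1",si),("now",s)):
    r=c["pixels"][190:212,260:280].min(2).astype(float);m=np.clip(r-150,0,None);yy,xx=np.mgrid[190:212,260:280]
    k=(yy>196)&(xx>265);m=m*k
    print(n,r.max(),(m*xx).sum()/m.sum(),(m*yy).sum()/m.sum(),(m>0).sum(), "rows",yy[m>0].min(),yy[m>0].max())
p=[.750,.0331,-.050]
for h in(0,.01): print("model shift",P(s,colpts(p,[[.045,0,.03+.003+h]])))
E
python3 pin.py
```

```text
before 165.0 271.0508474576271 201.76271186440678 12 rows 200 203
in1 168.0 271.0571428571429 201.77857142857144 12 rows 200 203
now 168.0 271.57236842105266 200.95394736842104 11 rows 200 202
model shift [[270.70624919 202.45258921]]
model shift [[271.47550872 201.60948873]]
```

Emit:
jog_arm(
  motion=[
    {"x": -1,"y": 0,"z": 0.4,"spin": 0,"fingers": 0.5},
    {"x": -2,"y": 0,"z": 0.7,"spin": 0,"fingers": 0.5},
    {"x": -3,"y": 0,"z": 1.1,"spin": 0,"fingers": 0.5},
    {"x": -3,"y": 0,"z": 1.1,"spin": 0,"fingers": 0.5},
  ],
)

```text
clock: 13.45
eef_pos: [0.555, 0.043, 0.1491]
tool_rot: [0.025, 1.0, -0.0, -0.004]
ft_force: [-10.9, -0.1, 6.5]
grip_width: 0.0284
grasp_force: 60.0
```

Emit:
jog_arm(
  motion=[
    {"x": -0.7,"y": 0,"z": 0.3,"spin": 0,"fingers": 0.5},
    {"x": -1.5,"y": 0,"z": 0.5,"spin": 0,"fingers": 0.5},
    {"x": -1.5,"y": 0,"z": 0.5,"spin": 0,"fingers": 0.5},
    {"x": -1.5,"y": 0,"z": 0.5,"spin": 0,"fingers": 0.5},
  ],
)

```text
clock: 13.95
eef_pos: [0.5549, 0.0429, 0.1488]
tool_rot: [0.025, 1.0, -0.0, -0.005]
ft_force: [-16.5, 0.4, 9.7]
grip_width: 0.028
grasp_force: 60.3
```

```bash
python3 pin.py
```

```text
before 165.0 271.0508474576271 201.76271186440678 12 rows 200 203
in1 168.0 271.0571428571429 201.77857142857144 12 rows 200 203
now 169.0 271.6 200.85454545454544 13 rows 199 202
model shift [[270.70624919 202.45258921]]
model shift [[271.47550872 201.60948873]]
```

Emit:
jog_arm(
  motion=[
    {"x": -0.6,"y": 0,"z": 0.2,"spin": 0,"fingers": 0.5},
    {"x": -1.2,"y": 0,"z": 0.4,"spin": 0,"fingers": 0.5},
    {"x": -1.2,"y": 0,"z": 0.4,"spin": 0,"fingers": 0.5},
  ],
)

```text
clock: 14.38
eef_pos: [0.5548, 0.043, 0.1486]
tool_rot: [0.025, 1.0, 0.0, -0.006]
ft_force: [-19.4, 1.0, 12.7]
grip_width: 0.0283
grasp_force: 60.5
```

Bottomed at 23 N. I'll relieve the push, open the fingers and lift clear.

Emit:
jog_arm(
  motion=[
    {"x": 1.8,"y": 0,"z": -0.7,"spin": 0,"fingers": 0.5},
    {"x": 1.8,"y": 0,"z": -0.7,"spin": 0,"fingers": 0.2},
    {"x": 1.8,"y": 0,"z": -0.7,"spin": 0,"fingers": -0.5},
    {"x": 1.8,"y": 0,"z": -0.7,"spin": 0,"fingers": -1},
    {"x": 1.8,"y": 0,"z": -0.7,"spin": 0,"fingers": -1},
    {"x": 1.8,"y": 0,"z": -0.7,"spin": 0,"fingers": -1},
  ],
)

```text
clock: 15.12
eef_pos: [0.5599, 0.0428, 0.1491]
tool_rot: [0.025, 1.0, 0.0, 0.0]
ft_force: [-0.9, 0.3, 0.2]
grip_width: 0.0857
grasp_force: 0.0
```

Emit:
jog_arm(
  motion=[
    {"x": 0,"y": 0,"z": -20,"spin": 0,"fingers": -1},
    {"x": 0,"y": 0,"z": -50,"spin": 0,"fingers": -1},
    {"x": 0,"y": 0,"z": -90,"spin": 0,"fingers": -1},
    {"x": 40,"y": 0,"z": -120,"spin": 0,"fingers": -1},
    {"x": 90,"y": 0,"z": -130,"spin": 0,"fingers": -1},
    {"x": 140,"y": 0,"z": -130,"spin": 0,"fingers": -1},
    {"x": 140,"y": 0,"z": -130,"spin": 0,"fingers": -1},
  ],
)

```text
clock: 16.0
eef_pos: [0.4166, 0.0498, 0.2795]
tool_rot: [0.025, 1.0, -0.0, -0.0]
ft_force: [0.5, 0.2, -0.9]
grip_width: 0.0854
grasp_force: 0.0
```

```bash
python3 pin.py; python3 go.py .4 .04 .28 -3; python3 - <<'E'
from h import *
from workcell import camera
t=camera("top");s=camera("scene");si=pickle.load(open("in1.pkl","rb"))[1];s0=pickle.load(open("scene.pkl","rb"))
# where is the white barrel/spout now along the expected axis (mm behind mouth)
M=np.array([.6152,.0399,.145]);
for d in range(-10,140,8):
    u,v=P(s,M-d/1000*np.array([.938,-.049,-.342]))[0].round().astype(int);print(d,(int(u),int(v)),s["pixels"][v,u],end="; ")
E
```

```text
before 165.0 271.0508474576271 201.76271186440678 12 rows 200 203
in1 168.0 271.0571428571429 201.77857142857144 12 rows 200 203
now 163.0 271.57575757575756 200.92929292929293 11 rows 200 202
model shift [[270.70624919 202.45258921]]
model shift [[271.47550872 201.60948873]]
t 16.05 move [ 18.4 -10.8  -0.3] spin 0.2 | pos [0.4189 0.0499 0.2797] yaw -2.83 z [ 0.002  0.    -1.   ] q [ 0.12  0.07 -0.08  1.43 -0.    0.17] F [ 0.8 -0.1  0.1] grip [0.0857 0.    ]
-10 (262, 194) [123 117 113]; -2 (261, 192) [123 116 112]; 6 (259, 189) [147 147 149]; 14 (258, 186) [160 165 173]; 22 (256, 184) [161 163 163]; 30 (255, 181) [137 138 140]; 38 (253, 179) [162 166 171]; 46 (252, 176) [153 157 164]; 54 (251, 174) [159 163 170]; 62 (249, 172) [160 164 169]; 70 (248, 169) [160 165 174]; 78 (246, 167) [161 164 167]; 86 (245, 164) [157 161 167]; 94 (244, 162) [161 165 173]; 102 (242, 159) [125 123 116]; 110 (241, 157) [160 159 149]; 118 (240, 154) [158 161 157]; 126 (238, 152) [87 82 80]; 134 (237, 149) [110  95  83];
```

```bash
python3 -c "
from workcell import bot
print(bot.job_done())"
```

```text
the job is handed in; nothing more can be done
None
```

The slim-spout cartridge is in the collet and let go, and the job is handed in. It bottomed at about 23 N, the pin reads fully up in the camera image, and I never touched the other things, but no verdict came back.

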